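Lay a brittle tube in the free curing cradle and switch on its lamp

ROBOT

A 6-joint arm with a two-finger parallel gripper is mounted at the origin on a cart in front of the work surface, level with it; the furniture and walls round the work are solid. World frame = base frame: x ahead of the robot, y to its left, z up, the work surface at z = 0. Lengths are in m, angles in degrees, forces in N, time in s.
With the tool pointing down it reaches from about 0.3 to 0.75 m from the base axis. Payload 8.5 kg.
Tool frame: the origin (TCP) lies at the very end of the fingers, on their centre line; the grasp point (between the pads) lies 19 mm behind it; z points along the fingers, y is the line along which they close (so a half turn about z gives the same grasp; the last joint's range is limited). The gripper opens to 85 mm and grips with 20 to 120 N. Pads are 22 mm wide; open, the fingers measure 114 mm over their backs; the gripper's body (76 mm by 85 mm) begins 54 mm behind the grasp point. The pads swing forward as they close: fully open they stand 13 mm farther back than shut.
Start: joints at [56.763, 21.807, 74.336, -0, 83.858, -12.336], TCP at [0.196, 0.514, 0.194] pointing down, gripper open.
Joint ranges: [-178.18, 178.18], [-50.72, 133.34], [12.68, 142.11], [-81.47, 261.47], [9.98, 163.14], [-165.26, 165.26]. Speed limits (degrees/s): [136.94, 136.94, 180, 180, 180, 180].

INTERFACE

Orientations are given as a 3x3 rotation matrix whose columns are the frame's x, y, z axes.
In Python, from rig import env, optics, spotter gives the robot as it stands.
- The arm moves only by the shell command python3 -m crank 'ROWS' [FORCE]. ROWS is JSON, one flat list of numbers, 5 for each row, row after row: the finger opening in cm, from 0 to 8.54, then the shift along the tool's x, y, z in cm, then the turn about the tool's z in rad. A call has exactly 8 rows; each row shifts and turns the commanded pose from where the row before left it, along the tool's axes as they then stand; what a row does not reach is not made up. A row lasts 1/12 s, in which the tool goes at most 41.7 mm and 7.16 degrees, less where a joint would pass 70% of its speed; a pose out of reach is approached as far as the arm can. A call is refused whole if a number of a shift passes 4.17 or a number of a turn 0.125, either way. A call with a gripper value outside its range is refused whole. The fingers move at their own pace and stop on an object; FORCE is the grip in N (left out, the last holds). Time passes only in rows, so rows that do not move let the fingers close, or fill a call up. It gives the time, the measured TCP pose, the force, the opening and the grip force at its end, in the units of the state.
- env.observe(): the state, without advancing time (a new reading comes with each control period).
- optics.get_image(name): name is "scene" or "top"; returns a dict with "color" (384x512x3 uint8, red, green, blue), "intrinsics" (3x3 intrinsics, pixels), "distortion" ([k1, k2, p1, p2, k3] as OpenCV has them; the pictures are not rectified), "pose" (4x4, takes a point from camera to world coordinates). Camera axes: x right, y up, looking along -z (the intrinsics and any distortion apply to the point x, -y, -z); pixel columns grow to the right and rows downward; lengths in m; the calibration is good to about 2 mm. A picture is of the moment at which its call begins. There is no depth.
- env.close_job(): hands the job in; it is judged then, once.
Trained networks look in a picture, given as the dict that the camera call returned (one of the last four; its "shot" number tells which), for a name from the list of things; names that differ only in an ending like _2 or _b are one class to them, and where a whole thing is asked for, a point or a joint stands for the part that bears it (a point fixed in the world has none). Each returns a list of dicts, best first, with "score" (0 to 1); they miss things now and then, are a little off and sometimes report something else, mostly with a low value. They report only what shows in the picture. A call takes as long as a camera call. They do not tell look-alikes from the thing itself.
- spotter.look_for(picture, query): "at" ([column, row] as shares, 0 to 1, of the picture: columns of its width, rows of its height, amid what is visible of it).
The state is a dict: "time_s": time; "q": joint angles; "qvel": joint speeds; "joint_efforts": joint torques, N m; "position": TCP position; "tool_rot": TCP orientation; "ft_force": force on the tool from outside, world axes, zero at the start; "wrist_torque": the same for the moment, N m; "grip_width": finger opening in m; "gripper_force": force on a finger pad.
Only numpy, scipy, OpenCV 4.12 (cv2) and the standard library are available. Lean on these libraries where they do the work, as an engineer would, in place of code of your own. Each camera call takes 0.05 s, during which the arm holds its last target. There are 200 camera calls.

TASK

Pick up the brittle clear tube with the orange end bands from the green cutting mat, gripping it gently (it cracks if squeezed with more than about 12 newtons or pressed down hard), and lay it down without dropping it, centred in the empty yellow cradle of the curing station. Once it lies there and you have let go, flip the yellow toggle fully on, away from the robot. Leave the other three toggles, the two tubes already curing, the glue bottle and the wood block as they are.

Things in the scene. Friction and masses are not known exactly. Their poses are not given: they have to be found in the camera images.
- tube: clear acrylic tube with an orange tape band round each end, to be moved. Box-like contact 20 x 20 mm in section, 110 mm long along its y axis; origin at the middle of its underside; wall is thin and brittle. About 40 g. Lies on the cutting mat at any yaw
- tube_in_red: clear tube without bands already lying in the red cradle, same size (20 x 20 x 110 mm, long along its y, origin at the middle of its underside), loose; leave it alone
- tube_in_blue: clear tube without bands already lying in the blue cradle, same size and frame; loose; leave it alone
- station: fixed curing station; plate 225 (x) x 190 (y) mm, top 12 mm above the bench; origin on the bench, 8 mm to -x of the plate's centre; +x away from the robot. Toggle hinges in a row along y at x = -72 mm, 30 mm apart; cradles at x = +42 mm, 58 mm apart in y; lamp bar 34 mm high at x = 104 to 118 mm. The colour order of cradles and of toggles varies independently
- cradle_yellow: empty yellow cradle, fixed; slot along its x (as the station's); foot 106 x 34 x 5 mm, origin under its middle, 12 mm above the bench. Saddles 8 mm long at x = -48 and +48 mm: floor 18 mm over the origin, cheeks 28 mm apart up to 26 mm, flared to 32 mm. Between saddles only the foot: fingers fit there. Neighbour tubes begin 48 mm from the centre line: open the fingers part way
- cradle_red: red cradle, same shape, holds a tube
- cradle_blue: blue cradle, same shape, holds a tube
- toggle_yellow (a joint): lever of the yellow toggle: 0 rad = off (leans to the station's -x side, toward the robot), 1.0 = on (leans to +x), hard stops at both; starts off, to be flipped on. Hinged about the station's y, 34 mm above the bench; stays where it is left by friction (about 1 N at the tip moves it)
- toggle_red (a joint): lever of the red toggle: 0 rad = off (leans to the station's -x side, toward the robot), 1.0 = on (leans to +x), hard stops at both; starts on, leave on. Hinged about the station's y, 34 mm above the bench; stays where it is left by friction (about 1 N at the tip moves it)
- toggle_blue (a joint): lever of the blue toggle: 0 rad = off (leans to the station's -x side, toward the robot), 1.0 = on (leans to +x), hard stops at both; starts on, leave on. Hinged about the station's y, 34 mm above the bench; stays where it is left by friction (about 1 N at the tip moves it)
- toggle_white (a joint): lever of the white (spare) toggle: 0 rad = off (leans to the station's -x side, toward the robot), 1.0 = on (leans to +x), hard stops at both; starts off, leave off. Hinged about the station's y, 34 mm above the bench; stays where it is left by friction (about 1 N at the tip moves it)
- toggle_yellow_tip (a point): top end of the yellow lever, 36 mm from its hinge, with a coloured round cap 11 mm in diameter. 17 mm to the station's -x side of the hinge at 0 rad, 17 mm to its +x side at 1.0; about 66 mm above the bench at both. The grey housings under the levers are 50 (x) x 27 (y) mm, tops 34 mm above the bench
- toggle_red_tip (a point): top end of the red lever, 36 mm from its hinge, with a coloured round cap 11 mm in diameter. 17 mm to the station's -x side of the hinge at 0 rad, 17 mm to its +x side at 1.0; about 66 mm above the bench at both. The grey housings under the levers are 50 (x) x 27 (y) mm, tops 34 mm above the bench
- toggle_blue_tip (a point): top end of the blue lever, 36 mm from its hinge, with a coloured round cap 11 mm in diameter. 17 mm to the station's -x side of the hinge at 0 rad, 17 mm to its +x side at 1.0; about 66 mm above the bench at both. The grey housings under the levers are 50 (x) x 27 (y) mm, tops 34 mm above the bench
- toggle_white_tip (a point): top end of the white lever, 36 mm from its hinge, with a coloured round cap 11 mm in diameter. 17 mm to the station's -x side of the hinge at 0 rad, 17 mm to its +x side at 1.0; about 66 mm above the bench at both. The grey housings under the levers are 50 (x) x 27 (y) mm, tops 34 mm above the bench
- mat: fixed dark green cutting mat 260 x 260 x 3 mm with pale grid lines, origin at the centre of its underside; the tube, the bottle and the block stand on it
- glue_bottle: white squeeze glue bottle with orange nozzle, 163 mm tall, loose and easily tipped: body 37 (its x) x 64 (its y) mm up to 116 mm high, a nozzle about 25 mm wide above; origin at the middle of its underside. Stands beside one end of the tube; the gripper's body must clear it
- wood_block: loose wood offcut 40 (its x) x 60 (its y) x 40 mm high, origin at the middle of its underside; lies beside the other end of the tube, on its other side
Mind the look-alikes: they are no part of the job. Leave any purple look-alike of the tube alone.

How it is judged (in metres and radians):
On the way, in this order (a step that is already met when the one before it is completed fails the run):
1. the tube lies in the yellow cradle, let go, with the yellow toggle still off (horizontal distance between tube and cradle_yellow below 0.012 m and angle between the y axis of tube and the x axis of cradle_yellow, either way round below 0.1 rad and z of tube in the frame of cradle_yellow between 0.014 and 0.0215 m and contact force between the fingers and tube below 0.1 N and linear speed of tube below 0.05 m/s and value of joint toggle_yellow below 0.4 rad), for 0.2 s.
2. the yellow toggle is flipped on (value of joint toggle_yellow above 0.8 rad), for 0.2 s.
At the end, for the whole second after the job is handed in: The banded tube lies at rest on both saddles of the yellow cradle, centred within 12 mm and aligned within 0.10 rad; the yellow toggle is on (above 0.8 rad); red and blue still on (above 0.75), white still off (below 0.3); the other tubes have not moved 10 mm, nor the bottle and the block 20 mm (horizontal distance between tube and cradle_yellow below 0.012 m and angle between the y axis of tube and the x axis of cradle_yellow, either way round below 0.1 rad and z of tube in the frame of cradle_yellow between 0.014 and 0.0215 m and linear speed of tube below 0.02 m/s and value of joint toggle_yellow above 0.8 rad and value of joint each of toggle_red, toggle_blue above 0.75 rad and value of joint toggle_white below 0.3 rad and distance of each of tube_in_red, tube_in_blue from where it was at the start of the episode below 0.01 m and distance of each of glue_bottle, wood_block from where it was at the start of the episode below 0.02 m); the robot touches nothing.
It fails at once if the tube is squeezed with a grip of more than 15 N (30 N summed over both pads) (contact force between the fingers and tube above 30 N).
It fails at once if the tube is pressed with more than 30 N onto the cradle or the mat (contact force between tube and cradle_yellow above 30 N or contact force between tube and mat above 30 N).
It fails at once if the tube is dropped (moving faster than 0.5 m/s, out of the fingers) (contact force between the fingers and tube below 0.05 N and linear speed of tube above 0.5 m/s).
It fails at once if another toggle is flipped (value of joint any of toggle_red, toggle_blue below 0.6 rad or value of joint toggle_white above 0.4 rad).
It fails at once if a curing tube is moved 10 mm, or the glue bottle or wood block 20 mm, or the bottle is tipped (distance of any of tube_in_red, tube_in_blue from where it was at the start of the episode above 0.01 m or distance of any of glue_bottle, wood_block from where it was at the start of the episode above 0.02 m or angle between glue_bottle's own z axis and vertical above 0.3 rad).
It also fails if it takes over 48 s, if anything falls off the work surface, if the arm or the gripper's body presses on something with over 40 N, if the wrist force passes 120 N, or if a joint passes its speed limit or range.

## Working session

There is one attempt and no reset: what is moved stays moved. The work goes in short steps, Python scripts to look and compute and a shell command to move; the robot and the scene stay as the last step left them, time stands still between calls to the robot, and variables do not carry over. Pictures are saved under pics/ and viewed, at most 15 in all, crops included, and the job is handed in when it is done.

```bash
mkdir -p pics; ls; python3 - <<'E'
from rig import env,optics,spotter
import cv2,numpy as np
s=env.observe();print(s['position'],np.round(s['tool_rot'],3),s['grip_width'],s['ft_force'])
for n in("scene","top"):
    p=optics.get_image(n);cv2.imwrite(f'pics/{n}0.png',p['color'][:,:,::-1])
    print(n,p['intrinsics'],p['distortion'],np.round(p['pose'],3))
    for q in["tube","tube_in_red","cradle_yellow","cradle_red","cradle_blue","toggle_yellow_tip","toggle_red_tip","toggle_blue_tip","toggle_white_tip","glue_bottle","wood_block","mat","station"]:
        print(q,[(np.round(np.array(d['at'])*[512,384],1).tolist(),round(d['score'],2)) for d in spotter.look_for(p,q)[:4]])
E
```

```text
pics
[0.19602298 0.51349875 0.1935173 ] [[-0.934  0.357 -0.001]
 [ 0.357  0.934 -0.001]
 [ 0.    -0.001 -1.   ]] 0.08539225889950423 [0.23765231 0.01311857 0.6995976 ]
scene [[357.99544526   0.         253.29388219]
 [  0.         357.99544526 190.57469521]
 [  0.           0.           1.        ]] [0.0113444 0.        0.        0.        0.       ] [[ 0.553  0.385 -0.739 -0.353]
 [-0.833  0.236 -0.5   -0.673]
 [-0.018  0.892  0.451  0.609]
 [ 0.     0.     0.     1.   ]]
tube [([336.3, 274.2], 0.8)]
tube_in_red []
cradle_yellow [([208.0, 181.7], 0.43)]
cradle_red [([221.1, 189.7], 0.67)]
cradle_blue [([194.7, 178.4], 0.53)]
toggle_yellow_tip []
toggle_red_tip []
toggle_blue_tip [([209.3, 194.2], 0.16)]
toggle_white_tip []
glue_bottle [([252.2, 208.7], 0.59)]
wood_block [([190.4, 177.3], 0.71), ([301.9, 200.6], 0.51)]
mat [([283.8, 220.3], 0.98)]
station [([208.3, 191.9], 0.82)]
top [[426.11980241   0.         252.86054073]
 [  0.         426.11980241 187.80368383]
 [  0.           0.           1.        ]] [0.02316554 0.         0.         0.         0.        ] [[-1.400e-02  9.970e-01 -8.000e-02  3.870e-01]
 [-1.000e+00 -1.400e-02  1.000e-03 -6.800e-02]
 [ 0.000e+00  8.000e-02  9.970e-01  1.201e+00]
 [ 0.000e+00  0.000e+00  0.000e+00  1.000e+00]]
tube [([287.4, 167.8], 0.66), ([384.4, 235.4], 0.64)]
tube_in_red [([185.2, 154.7], 0.61), ([296.2, 131.7], 0.22)]
cradle_yellow [([165.7, 162.6], 0.65)]
cradle_red [([182.8, 174.2], 0.64)]
cradle_blue [([148.5, 165.9], 0.74)]
toggle_yellow_tip [([183.9, 150.1], 0.21), ([300.7, 131.5], 0.15)]
toggle_red_tip [([286.5, 168.4], 0.72), ([142.6, 167.4], 0.64), ([188.2, 162.0], 0.32)]
toggle_blue_tip []
toggle_white_tip [([281.8, 171.6], 0.47), ([187.0, 153.3], 0.39)]
glue_bottle [([273.2, 200.2], 0.82)]
wood_block [([298.0, 130.1], 0.66)]
mat [([280.5, 169.4], 0.79), ([273.3, 199.5], 0.6)]
station [([169.8, 181.3], 0.97), ([297.3, 131.4], 0.38)]
```

```bash
python3 - <<'E'
import cv2
a=cv2.imread('pics/top0.png')
c=a[90:250,100:340];cv2.imwrite('pics/c1.png',cv2.resize(c,(792,528),interpolation=cv2.INTER_CUBIC))
E
```

```text
(no output)
```

View pics/c1.png

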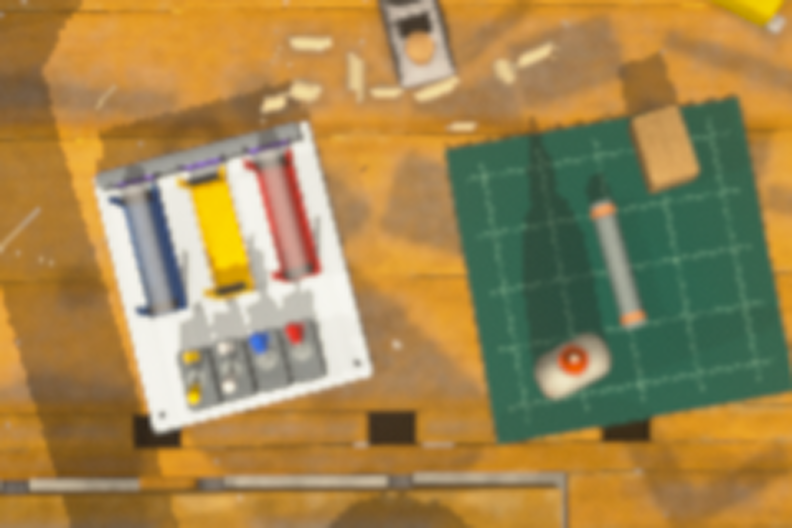

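View pics/scene0.png

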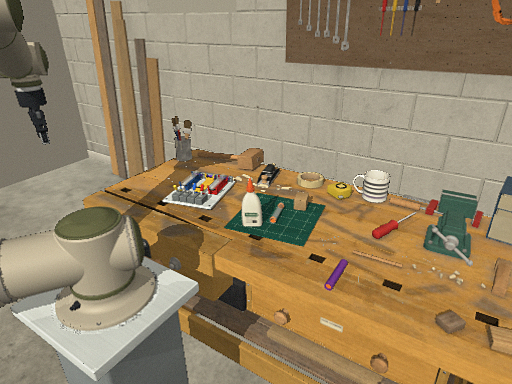

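The top crop shows the station on the left, with cradles blue, yellow, red from left to right. The toggles run yellow, white, blue, red: yellow at crop (192,395), leaning towards the robot. The banded tube is at crop (602,208)–(632,318), with the bottle below-left of it and the block above-right.

```bash
cat > h.py <<'E'
from rig import env,optics,spotter
import cv2,numpy as np
from scipy.optimize import least_squares
F=np.diag([1.,-1,-1])
def w(p,uv,z):
    n=cv2.undistortPoints(np.array([[uv]],float),p['intrinsics'],np.array(p['distortion']))[0,0]
    P=np.array(p['pose']);d=P[:3,:3]@F@[n[0],n[1],1];return P[:3,3]+d*(z-P[2,3])/d[2]
def px(p,X):
    P=np.array(p['pose']);R=(P[:3,:3]@F).T
    return cv2.projectPoints(np.array(X,float).reshape(-1,3),cv2.Rodrigues(R)[0],-R@P[:3,3],p['intrinsics'],np.array(p['distortion']))[0][:,0]
def blobs(p,lo,hi,box,mn=4):
    x0,y0,x1,y1=box;c=np.ascontiguousarray(p['color'][y0:y1,x0:x1]);h=cv2.cvtColor(c,cv2.COLOR_RGB2HSV)
    n,l,s,ce=cv2.connectedComponentsWithStats(cv2.inRange(h,np.array(lo),np.array(hi)),connectivity=8)
    return [(s[i,4],ce[i]+[x0,y0]) for i in range(1,n) if s[i,4]>=mn],l
def T(x,y,a,L):
    c,s=np.cos(a),np.sin(a);L=np.array(L,float)
    return np.c_[x+c*L[:,0]-s*L[:,1],y+s*L[:,0]+c*L[:,1],L[:,2]]
E
python3 - <<'E'
from h import *
p=optics.get_image('top');C=lambda u,v:np.array([u,v])/3.3+[100,90]-.35
img=np.array([C(97,180),C(371,374),C(155,432),C(305,122)])
L=[[.1205,.095,.012],[-.1045,-.095,.012],[-.1045,.095,.012],[.1205,-.095,.012]]
for i in range(4): print(w(p,img[i],.012))
f=lambda v:(px(p,T(*v,L))-img).ravel()
r=least_squares(f,[.5,.15,0.2]);print('station',r.x,f(r.x).round(1))
S=r.x
names=dict(ycr=[.042,0,.017],ytip=[-.089,.045,.066],wtip=[-.089,.015,.066],btip=[-.055,-.015,.066],rtip=[-.055,-.045,.066])
for k,v in names.items(): print(k,T(*S,[v])[0].round(4),px(p,T(*S,[v]))[0].round(1),((px(p,T(*S,[v]))[0]+.35-[100,90])*3.3).round(0))
b,_=blobs(p,(3,110,120),(14,255,255),(270,140,300,200));print('or',b)
for lo,hi in (((22,150,120),(32,255,255)),):print('yel',blobs(p,lo,hi,(120,130,200,220))[0])
print('blue',blobs(p,(105,120,60),(125,255,255),(120,180,215,220))[0],'red',blobs(p,(0,140,100),(5,255,255),(180,180,215,220))[0])
for u in ((602,208),(632,318)):print(w(p,C(*u),.021))
for u in((574,360),(665,150)):print(w(p,C(*u),.16 if u[0]==574 else .04))
E
```

```text
[0.6107102  0.27756623 0.012     ]
[0.44184896 0.04503824 0.012     ]
[0.39556818 0.22691444 0.012     ]
[0.6587349  0.10022572 0.012     ]
station [0.51899981 0.16047958 0.24682917] [-1.6 -0.7  0.8  0.3 -0.1  0.4  0.9 -0.1]
ycr [0.5597 0.1707 0.017 ] [166.7 161.4] [221. 237.]
ytip [0.4217 0.1824 0.066 ] [158.5 210.4] [194. 398.]
wtip [0.429  0.1533 0.066 ] [169.4 207.5] [230. 389.]
btip [0.4693 0.1325 0.066 ] [177.3 192.2] [256. 339.]
rtip [0.4767 0.1034 0.066 ] [188.2 189.3] [292. 329.]
or [(np.int32(16), array([282.375, 153.5  ])), (np.int32(13), array([291.30769231, 185.61538462])), (np.int32(41), array([273.68292683, 197.        ]))]
yel [(np.int32(338), array([166.61242604, 159.90828402])), (np.int32(9), array([157.44444444, 197.66666667])), (np.int32(14), array([158.5, 209. ]))]
blue [(np.int32(18), array([177.88888889, 193.44444444]))] red [(np.int32(18), array([188.66666667, 190.55555556]))]
[ 0.57941534 -0.15230482  0.021     ]
[ 0.48557811 -0.1757648   0.021     ]
[ 0.4433067  -0.11943884  0.16      ]
[ 0.6245112  -0.20450849  0.04      ]
```

```bash
python3 - <<'E'
from h import *
p=optics.get_image('top');C=lambda u,v:np.array([u,v])/3.3+[100,90]-.35
# cap centers (slightly below tip top), plate near corners, cradle
img=np.array([C(371,374),C(155,432),[166.6,159.9],[158.5,209.],[177.9,193.4],[188.7,190.6]])
L=[[-.1045,-.095,.012],[-.1045,.095,.012],[.042,0,.025],[-.0885,.045,.065],[-.0555,-.015,.065],[-.0555,-.045,.065]]
f=lambda v:(px(p,T(*v,L))-img).ravel()
r=least_squares(f,[.5,.15,0.2]);S=r.x;print('station',S,f(S).round(1))
# scene camera cross-check
q=optics.get_image('scene')
g=q['color'][150:250,150:330,::-1].copy()
tu=[w(p,u,.019) for u in([282.4,153.5],[291.3,185.6])];print('tube',tu)
m=(tu[0]+tu[1])/2;d=tu[0]-tu[1];print(m,np.linalg.norm(d),np.arctan2(d[1],d[0]))
pts=T(*S,[[-.1045,-.095,.012],[-.1045,.095,.012],[.1205,.095,.012],[.1205,-.095,.012],[-.006,0,.035],[.09,0,.035],[-.089,.045,.066]])
g=cv2.resize(g,None,fx=4,fy=4,interpolation=cv2.INTER_CUBIC)
for X in list(pts)+tu+[m]:
    u=(px(q,X)[0]+.5-[150,150])*4-.5;cv2.drawMarker(g,tuple(int(round(a)) for a in u),(255,0,255),0,9,1)
cv2.imwrite('pics/s1.png',g)
a=p['color'][110:230,110:310,::-1];a=cv2.resize(a,None,fx=4,fy=4,interpolation=cv2.INTER_CUBIC)
for X in list(pts)+tu+[m]:
    u=(px(p,X)[0]+.5-[110,110])*4-.5;cv2.drawMarker(a,tuple(int(round(t)) for t in u),(255,0,255),0,9,1)
cv2.imwrite('pics/t1.png',a)
E
```

```text
station [0.51969976 0.15926285 0.23165088] [ 0.8  0.7 -0.3 -0.2  0.2  0.8 -0.1  0.8 -0.3 -1.1 -0.2 -1. ]
tube [array([ 0.57741266, -0.15331579,  0.019     ]), array([ 0.48689536, -0.176347  ,  0.019     ])]
[ 0.53215401 -0.16483139  0.019     ] 0.09340138382989163 0.24915303605953917
```

View pics/s1.png

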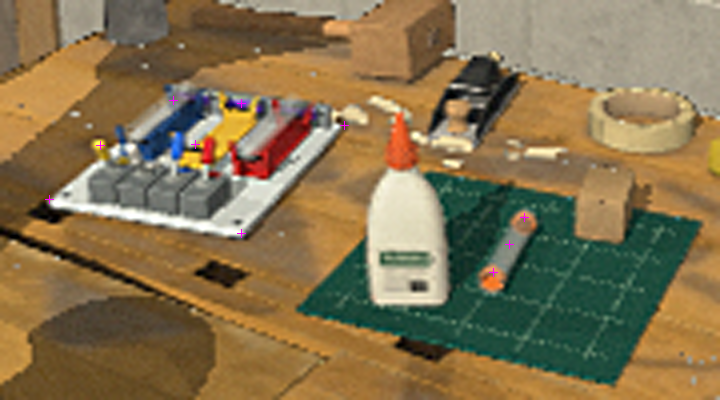

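View pics/t1.png

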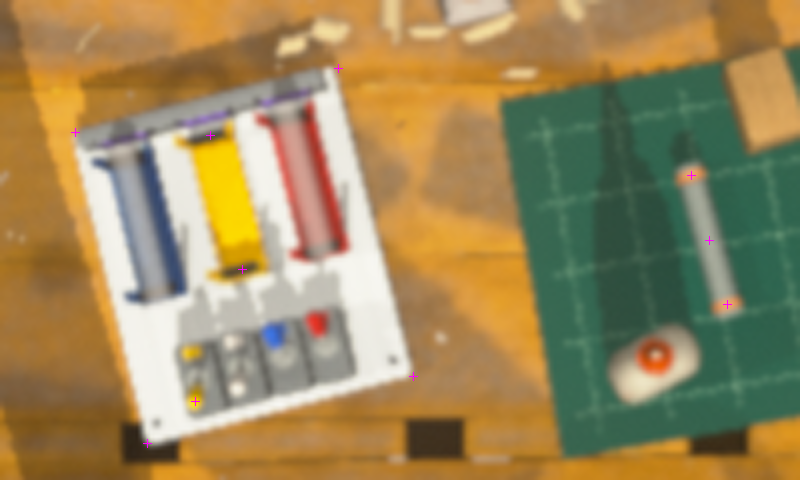

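The overlay fits to within a pixel or two, but the yaw needs refining, so I'll fit the plate edges directly. In the picture the tube markers sit on the bands.

```bash
cat >> h.py <<'E'
from scipy.optimize import minimize
from scipy.ndimage import map_coordinates
def station(p):
    sat=cv2.GaussianBlur(cv2.cvtColor(p['color'],cv2.COLOR_RGB2HSV)[:,:,1],(0,0),.7).astype(float)
    hue=np.abs(cv2.cvtColor(p['color'],cv2.COLOR_RGB2HSV)[:,:,0].astype(float)-26)
    t=np.linspace(-.095,.085,60);u=np.linspace(-.088,.088,60)
    def at(v,o):
        L=np.r_[np.c_[t,t*0+.095+o,t*0+.012],np.c_[t,t*0-.095-o,t*0+.012],np.c_[u*0-.1045-o,u,u*0+.012]]
        q=px(p,T(*v,L));return map_coordinates(sat,[q[:,1],q[:,0]],order=1)
    f=lambda v:-(at(v,.003)-at(v,-.003)).mean()
    best=min((minimize(f,[.52+dx,.16+dy,.24+da],method='Nelder-Mead',options=dict(initial_simplex=[[.52+dx,.16+dy,.24+da],[.525+dx,.16+dy,.24+da],[.52+dx,.165+dy,.24+da],[.52+dx,.16+dy,.27+da]],xatol=1e-5,fatol=1e-3)) for dx in(-.003,.002) for dy in(-.003,.002) for da in(-.02,.02)),key=lambda r:r.fun)
    return best.x,best.fun
E
python3 - <<'E'
from h import *
p=optics.get_image('top')
S,c=station(p);print(S,c)
# tube: low-saturation bright on green
h=cv2.cvtColor(p['color'],cv2.COLOR_RGB2HSV)[140:200,270:300]
m=cv2.inRange(h,np.array((0,0,100)),np.array((60,255,255)))
n,l,s,ce=cv2.connectedComponentsWithStats(m);
for i in range(1,n):
  if s[i,4]>30:
    yy,xx=np.where(l==i);r=cv2.minAreaRect(np.c_[xx,yy].astype(np.float32));print(s[i],ce[i]+[270,140],r)
    pts=[w(p,[x+270,y+140],.021)[:2] for x,y in zip(xx,yy)];pts=np.array(pts);mu=pts.mean(0);e=np.linalg.eigh(np.cov((pts-mu).T));v=e[1][:,1];print(mu,np.arctan(v[1]/v[0]),np.ptp((pts-mu)@v),np.ptp((pts-mu)@e[1][:,0]))
for k,v in dict(ycr=[.042,0,.017],yhinge=[-.072,.045,.034],ytip=[-.089,.045,.066]).items(): print(k,T(*S,[v])[0].round(4),px(p,T(*S,[v]))[0].round(1))
E
```

```text
[0.51789378 0.16022224 0.24520476] -97.66356032150911
[24  0  6  9 40] [297.2   143.575] ((26.5, 4.0), (8.0, 5.0), 90.0)
[ 0.60455595 -0.19511879] 0.16199587414858815 0.024715750489473515 0.013782657024046945
[  8  10  18  40 262] [286.76717557 169.55343511] ((16.557016372680664, 29.702716827392578), (39.55894088745117, 8.513443946838379), 74.2913589477539)
[ 0.53183819 -0.16445444] 0.252397496387859 0.11071025270196774 0.023833972704002743
[  0  51  16   9 112] [277.00892857 195.6875    ] ((7.5, 55.0), (15.0, 8.0), 0.0)
[ 0.45920232 -0.1359607 ] 1.542426186432649 0.04171508416219161 0.022594661490738455
ycr [0.5586 0.1704 0.017 ] [166.8 161.8]
yhinge [0.4371 0.1864 0.034 ] [159.6 205.1]
ytip [0.4206 0.1823 0.066 ] [158.5 210.8]
```

Tube at (0.532, -0.1645), yaw 0.25. Cradle at about (0.559, 0.170), yaw 0.245. I'll turn first, then travel.

```bash
python3 -m crank '[8.5,0,0,0,-0.123,8.5,0,0,0,-0.123,8.5,0,0,0,-0.123,8.5,0,0,0,-0.123,8.5,0,0,0,-0.124,8.5,-0.8,-3.7,0,0,8.5,-0.8,-3.7,0,0,8.5,-0.8,-3.7,0,0]' 20
python3 -m crank '[8.5,-0.8,-3.7,0,0,8.5,-0.8,-3.7,0,0,8.5,-0.8,-3.7,0,0,8.5,-0.8,-3.7,0,0,8.5,-0.8,-3.7,0,0,8.5,-0.8,-3.7,0,0,8.5,-0.8,-3.7,0,0,8.5,-0.8,-3.7,0,0]'
python3 -m crank '[8.5,-0.8,-3.7,0,0,8.5,-0.8,-3.7,0,0,8.5,-0.8,-3.7,0,0,8.5,-0.8,-3.7,0,0,8.5,-0.8,-3.7,0,0,8.5,0,0,0,0,8.5,0,0,0,0,8.5,0,0,0,0]'
cat >> h.py <<'E'
def go(x,y,z,yaw=None):
    s=env.observe();R=np.array(s['tool_rot']);d=np.array([x,y,z])-s['position']
    print('pos',np.round(s['position'],4),'yaw_y',np.arctan2(R[1,1],R[0,1]).round(4),'shift cm',(R.T@d*100).round(2),'grip',s['grip_width'],s['gripper_force'],'ft',np.round(s['ft_force'],1),'t',s['time_s'])
E
python3 -c "from h import *;go(.5396,-.1625,.06)"
```

```text
time_s: 2.27
position: [0.2471, 0.4111, 0.1939]
tool_rot: [[-0.968, -0.25, 0.0], [-0.25, 0.968, -0.0], [0.0, -0.0, -1.0]]
ft_force: [1.2, -0.2, -0.2]
grip_width: 0.085
gripper_force: 0.0
time_s: 2.93
position: [0.3831, 0.1397, 0.1944]
tool_rot: [[-0.969, -0.249, 0.001], [-0.249, 0.969, 0.0], [-0.001, -0.0, -1.0]]
ft_force: [1.1, 0.7, 0.8]
grip_width: 0.0846
gripper_force: 0.0
time_s: 3.6
position: [0.467, -0.0275, 0.194]
tool_rot: [[-0.969, -0.248, -0.001], [-0.248, 0.969, 0.0], [0.0, 0.001, -1.0]]
ft_force: [0.4, 1.2, -1.3]
grip_width: 0.0849
gripper_force: 0.0
pos [ 0.467  -0.0275  0.194 ] yaw_y 1.8217 shift cm [ -3.69 -14.89  13.39] grip 0.08491317135901207 0.0 ft [ 0.4  1.2 -1.3] t 3.6
```

```bash
python3 -m crank '[6,-0.74,-2.98,0,0,6,-0.74,-2.98,0,0,6,-0.74,-2.98,0,0,6,-0.74,-2.98,0,0,6,-0.74,-2.98,0,0,6,0,0,0,0,6,0,0,0,0,6,0,0,0,0]'
python3 - <<'E'
from h import *
go(.5396,-.1625,.06)
p=optics.get_image('scene');g=p['color'][120:260,190:360,::-1];cv2.imwrite('pics/s2.png',cv2.resize(g,None,fx=4,fy=4,interpolation=cv2.INTER_CUBIC))
E
```

```text
time_s: 4.27
position: [0.5398, -0.1613, 0.1942]
tool_rot: [[-0.968, -0.25, -0.0], [-0.25, 0.968, 0.001], [0.0, 0.001, -1.0]]
ft_force: [0.6, 0.1, 0.4]
grip_width: 0.0596
gripper_force: 0.0
pos [ 0.5398 -0.1613  0.1942] yaw_y 1.8234 shift cm [ 0.05 -0.11 13.42] grip 0.05959337372042478 0.0 ft [0.6 0.1 0.4] t 4.2667
```

View pics/s2.png

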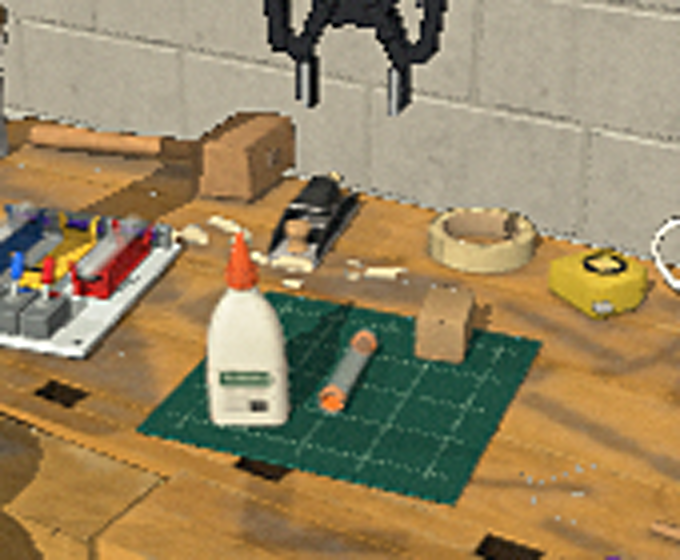

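The gripper straddles the tube with room to the bottle (scene crop (245,340)) and the block (445,325). Descending.

```bash
python3 -m crank '[6,0,-0.1,2.5,0,6,0,0,2.5,0,6,0,0,2.5,0,6,0,0,2.5,0,6,0,0,2.5,0,6,0,0,2.4,0,6,0,0,0,0,6,0,0,0,0]'
python3 -m crank '[5,0,0,1,0,5,0,0,1,0,4,0,0,1,0,4,0,0,0.7,0,4,0,0,0.2,0,4,0,0,0,0,4,0,0,0,0,4,0,0,0,0]'
python3 -c "from h import *;go(.5396,-.1625,.006)"
```

```text
time_s: 4.98
position: [0.5401, -0.1627, 0.0454]
tool_rot: [[-0.968, -0.25, -0.001], [-0.25, 0.968, 0.001], [0.001, 0.001, -1.0]]
ft_force: [0.5, -0.3, 0.1]
grip_width: 0.0602
gripper_force: 0.0
time_s: 5.65
position: [0.5407, -0.1641, 0.0065]
tool_rot: [[-0.969, -0.249, 0.001], [-0.249, 0.969, -0.0], [-0.001, -0.001, -1.0]]
ft_force: [-0.2, 0.2, 0.3]
grip_width: 0.0397
gripper_force: 0.0
pos [ 0.5407 -0.1641  0.0065] yaw_y 1.822 shift cm [0.07 0.18 0.05] grip 0.03970676499310093 0.0 ft [-0.2  0.2  0.3] t 5.65
```

```bash
python3 -m crank '[3,0,0,0,0,3,0,0,0,0,2.5,0,0,0,0,2.3,0,0,0,0,2.2,0,0,0,0,2.1,0,0,0,0,2.1,0,0,0,0,2.1,0,0,0,0]' 20
python3 -m crank '[2.06,0,0,0,0,2.06,0,0,0,0,2.03,0,0,0,0,2.03,0,0,0,0,2.0,0,0,0,0,2.0,0,0,0,0,1.98,0,0,0,0,1.98,0,0,0,0]' 20
```

```text
time_s: 6.32
position: [0.5405, -0.1639, 0.0061]
tool_rot: [[-0.969, -0.249, -0.0], [-0.249, 0.969, 0.0], [0.0, 0.0, -1.0]]
ft_force: [0.2, -1.3, -0.4]
grip_width: 0.0208
gripper_force: 0.0
time_s: 6.98
position: [0.5404, -0.1639, 0.0061]
tool_rot: [[-0.969, -0.249, -0.0], [-0.249, 0.969, -0.0], [0.0, 0.0, -1.0]]
ft_force: [-1.0, -0.3, 0.7]
grip_width: 0.0194
gripper_force: 0.0
```

```bash
python3 -m crank '[1.96,0,0,0,0,1.96,0,0,0,0,1.96,0,0,0,0,1.94,0,0,0,0,1.94,0,0,0,0,1.94,0,0,0,0,1.94,0,0,0,0,1.94,0,0,0,0]' 20
```

```text
time_s: 7.65
position: [0.5405, -0.1639, 0.0061]
tool_rot: [[-0.969, -0.249, -0.0], [-0.249, 0.969, 0.0], [0.0, 0.0, -1.0]]
ft_force: [0.5, -0.6, -0.4]
grip_width: 0.0197
gripper_force: 0.0
```

```bash
python3 -m crank '[1.92,0,0,0,0,1.92,0,0,0,0,1.92,0,0,0,0,1.92,0,0,0,0,1.92,0,0,0,0,1.92,0,0,0,0,1.92,0,0,0,0,1.92,0,0,0,0]' 20
```

```text
time_s: 8.32
position: [0.5405, -0.1639, 0.0061]
tool_rot: [[-0.969, -0.249, -0.0], [-0.249, 0.969, -0.0], [0.0, -0.0, -1.0]]
ft_force: [0.1, -1.1, -0.1]
grip_width: 0.0192
gripper_force: 0.0
```

```bash
python3 -m crank '[1.89,0,0,0,0,1.89,0,0,0,0,1.89,0,0,0,0,1.89,0,0,0,0,1.89,0,0,0,0,1.89,0,0,0,0,1.89,0,0,0,0,1.89,0,0,0,0]' 20
```

```text
time_s: 8.98
position: [0.5405, -0.1639, 0.0061]
tool_rot: [[-0.969, -0.249, -0.0], [-0.249, 0.969, 0.0], [-0.0, 0.0, -1.0]]
ft_force: [0.0, -1.2, -0.0]
grip_width: 0.0186
gripper_force: 0.0
```

```bash
python3 -m crank '[1.86,0,0,0,0,1.86,0,0,0,0,1.86,0,0,0,0,1.86,0,0,0,0,1.86,0,0,0,0,1.86,0,0,0,0,1.86,0,0,0,0,1.86,0,0,0,0]' 20
```

```text
time_s: 9.65
position: [0.5405, -0.1639, 0.0061]
tool_rot: [[-0.969, -0.249, 0.0], [-0.249, 0.969, -0.0], [-0.0, -0.0, -1.0]]
ft_force: [0.5, -0.1, -0.2]
grip_width: 0.0181
gripper_force: 0.0
```

```bash
python3 - <<'E'
from h import *
p=optics.get_image('scene');g=p['color'][170:230,230:310,::-1];a=cv2.resize(g,None,fx=6,fy=6,interpolation=cv2.INTER_CUBIC)
q=optics.get_image('top');g=q['color'][140:200,265:315,::-1];b=cv2.resize(g,None,fx=6,fy=6,interpolation=cv2.INTER_CUBIC)
cv2.imwrite('pics/s3.png',np.hstack([a,b]))
E
```

```text
(no output)
```

View pics/s3.png

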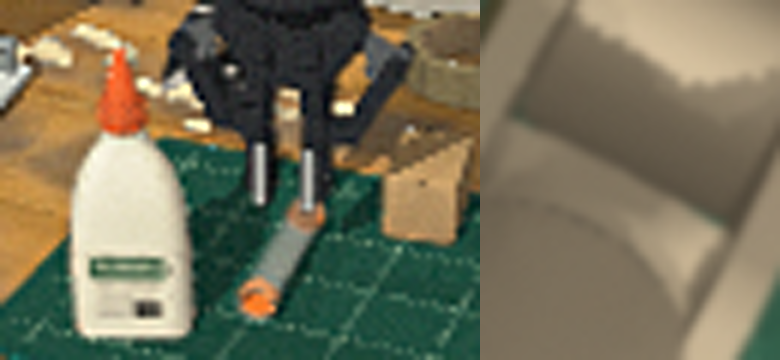

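```bash
python3 - <<'E'
from h import *
p=optics.get_image('scene')
for X in ([.5405,-.1639,.006],[.5405,-.1639,.025],[.5405-.0025,-.1639+.01,.006],[.5405+.0025,-.1639-.01,.006],[.532,-.1645,.013],[.443,-.119,.163]):
    print(X,((px(p,X)[0]+.5-[230,170])*6-.5).round(0))
s=env.observe();print(s['q'],s['position'],s['grip_width'])
E
```

```text
[0.5405, -0.1639, 0.006] [289. 260.]
[0.5405, -0.1639, 0.025] [290. 230.]
[0.538, -0.15389999999999998, 0.006] [271. 257.]
[0.5429999999999999, -0.1739, 0.006] [307. 262.]
[0.532, -0.1645, 0.013] [283. 255.]
[0.443, -0.119, 0.163] [116.  47.]
[-2.88794065e+01  3.47795393e+01  8.65604564e+01  1.00873738e-03
  5.86599647e+01 -1.33269041e+02] [ 0.54046906 -0.16390864  0.00612029] 0.018447768788208963
```

```bash
python3 - <<'E'
from h import *
p=optics.get_image('scene')
for z in(.194,.205,.22,.235): print(z,px(p,[.5398,-.1613,z])[0].round(1),'seen ~278,147')
print([px(p,[.5405+.0969*k,-.1639+.0249*k,z])[0].round(1) for k,z in((0,.006),(0,.02),(0,.03),(0,.04),(.5,.006))],'seen ~',[230+286/6,170+207/6])
g=p['color'][165:225,255:300,::-1];cv2.imwrite('pics/s4.png',cv2.resize(g,None,fx=12,fy=10,interpolation=cv2.INTER_NEAREST))
E
```

```text
0.194 [277.7 160. ] seen ~278,147
0.205 [277.8 156.6] seen ~278,147
0.22 [277.8 152. ] seen ~278,147
0.235 [277.9 147.4] seen ~278,147
[array([277.8, 212.8]), array([277.9, 209.2]), array([277.9, 206.5]), array([277.9, 203.9]), array([281.7, 205.8])] seen ~ [277.6666666666667, 204.5]
```

View pics/s4.png

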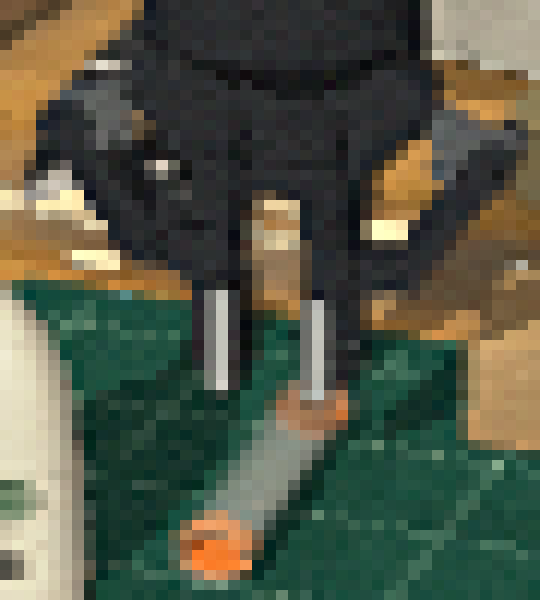

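The picture shows the fingertips near (277.6, 204.5) px, but the reported TCP projects to row 213. The tips are really about 30 mm higher than reported, above the tube, which explains the zero grip force. I'll open and feel downward in small steps, watching the force.

```bash
python3 -m crank '[4,0,0,0,0,4,0,0,0,0,4,0,0,0,0,4,0,0,0,0,4,0,0,0.2,0,4,0,0,0.2,0,4,0,0,0,0,4,0,0,0,0]' 20
python3 - <<'E'
from h import *
go(.5396,-.1625,.002)
p=optics.get_image('scene');h=cv2.cvtColor(p['color'],cv2.COLOR_RGB2HSV)[185:215,262:295]
for r in range(185,215): print(r,''.join('#' if a[2]>165 and a[1]<40 else '.' for a in h[r-185]))
E
```

```text
time_s: 10.52
position: [0.5404, -0.1638, 0.0019]
tool_rot: [[-0.969, -0.249, -0.0], [-0.249, 0.969, 0.0], [0.0, 0.0, -1.0]]
ft_force: [0.6, 0.5, 0.0]
grip_width: 0.0402
gripper_force: 0.0
pos [ 0.5404 -0.1638  0.0019] yaw_y 1.822 shift cm [ 0.04  0.15 -0.01] grip 0.0401765018457174 0.0 ft [0.6 0.5 0. ] t 10.5167
185 .................................
186 .................................
187 .................................
188 .................................
189 .................................
190 .................................
191 .................................
192 .................................
193 .................................
194 .................................
195 ........#........................
196 ........#........................
197 ........#.............#..........
198 ........#.............#..........
199 ........#.............#..........
200 ........#.............#..........
201 ........#.............#..........
202 ........#.............#..........
203 ........#.............#..........
204 ......................#..........
205 ......................#..........
206 .................................
207 .................................
208 .................................
209 .................................
210 .................................
211 .................................
212 .................................
213 .................................
214 .................................
```

z = 0.002 (below the mat's top) with no force confirms the vertical offset, about +31 mm.

```bash
python3 -m crank '[4,0,0.1,0.4,0,4,0,0,0.4,0,4,0,0,0.4,0,4,0,0,0.4,0,4,0,0,0,0,4,0,0,0,0,4,0,0,0,0,4,0,0,0,0]' 20
python3 - <<'E'
from h import *
go(.5396,-.1625,-.02)
p=optics.get_image('scene')
g=p['color'][165:225,255:300,::-1];cv2.imwrite('pics/s5.png',cv2.resize(g,None,fx=12,fy=10,interpolation=cv2.INTER_NEAREST))
E
```

```text
time_s: 11.23
position: [0.5403, -0.163, -0.0137]
tool_rot: [[-0.969, -0.249, 0.0], [-0.249, 0.969, -0.0], [-0.0, -0.0, -1.0]]
ft_force: [-0.0, 0.5, 0.2]
grip_width: 0.0398
gripper_force: 0.0
pos [ 0.5403 -0.163  -0.0137] yaw_y 1.822 shift cm [0.06 0.07 0.63] grip 0.03981660502149839 0.0 ft [-0.   0.5  0.2] t 11.2333
```

View pics/s5.png

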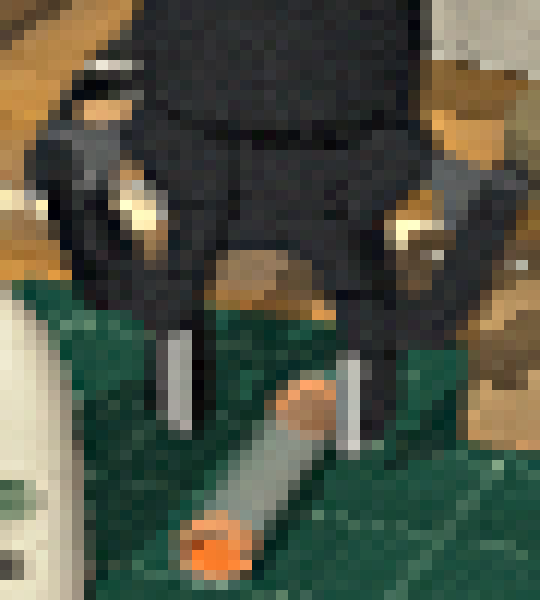

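The tips are now at about (276.9, 209.2) px, so z ≈ 0.02, straddling the tube. I'll go 10 mm lower, then close gently.

```bash
python3 -m crank '[4,0,0,0.3,0,4,0,0,0.3,0,4,0,0,0.2,0,4,0,0,0.2,0,3.5,0,0,0,0,3,0,0,0,0,2.5,0,0,0,0,2.5,0,0,0,0]' 20
python3 -m crank '[2.3,0,0,0,0,2.3,0,0,0,0,2.2,0,0,0,0,2.2,0,0,0,0,2.1,0,0,0,0,2.1,0,0,0,0,2.05,0,0,0,0,2.05,0,0,0,0]' 20
```

```text
time_s: 11.95
position: [0.5403, -0.163, -0.0238]
tool_rot: [[-0.969, -0.249, 0.0], [-0.249, 0.969, -0.0], [-0.0, -0.0, -1.0]]
ft_force: [0.5, -0.2, 0.3]
grip_width: 0.0249
gripper_force: 0.0
time_s: 12.62
position: [0.5402, -0.163, -0.0239]
tool_rot: [[-0.969, -0.249, -0.0], [-0.249, 0.969, -0.0], [0.0, -0.0, -1.0]]
ft_force: [-0.0, -0.4, -0.2]
grip_width: 0.0205
gripper_force: 0.0
```

```bash
python3 -m crank '[2.0,0,0,0,0,2.0,0,0,0,0,2.0,0,0,0,0,2.0,0,0,0,0,1.98,0,0,0,0,1.98,0,0,0,0,1.98,0,0,0,0,1.98,0,0,0,0]' 20
```

```text
time_s: 13.28
position: [0.5402, -0.1629, -0.0238]
tool_rot: [[-0.969, -0.249, 0.0], [-0.249, 0.969, -0.0], [0.0, -0.0, -1.0]]
ft_force: [0.0, 0.1, 2.5]
grip_width: 0.0203
gripper_force: 11.6
```

```bash
python3 -m crank '[1.98,0,0,0,0,1.98,0,0,-0.2,0,1.98,0,0,-0.3,0,1.98,0,0,-0.5,0,1.98,0,0,-0.8,0,1.98,0,0,-1,0,1.98,0,0,-1,0,1.98,0,0,0,0]' 20
python3 - <<'E'
from h import *
go(.5396,-.1625,.16)
p=optics.get_image('scene')
g=p['color'][155:225,245:305,::-1];cv2.imwrite('pics/s6.png',cv2.resize(g,None,fx=8,fy=8,interpolation=cv2.INTER_NEAREST))
E
```

```text
time_s: 13.95
position: [0.5414, -0.1635, 0.0167]
tool_rot: [[-0.969, -0.249, 0.004], [-0.249, 0.969, -0.002], [-0.003, -0.003, -1.0]]
ft_force: [1.1, 0.5, -0.7]
grip_width: 0.0201
gripper_force: 11.5
pos [ 0.5414 -0.1635  0.0167] yaw_y 1.8221 shift cm [  0.1    0.1  -14.33] grip 0.02011810946304308 11.499479860067368 ft [ 1.1  0.5 -0.7] t 13.95
```

View pics/s6.png

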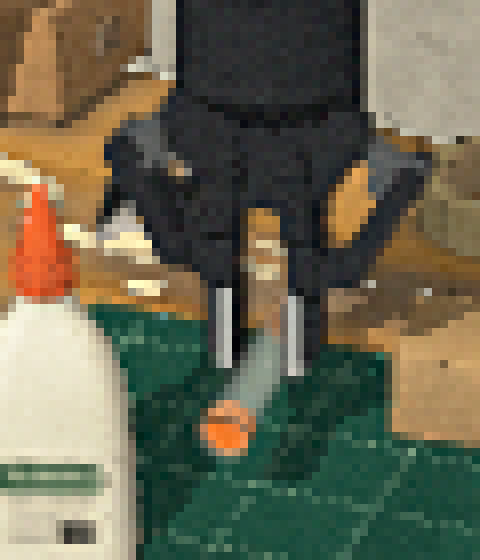

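The tube is lifted, held level at 11.5 N, with its near band at crop (227,430). Next: raise, then carry it across.

```bash
python3 -m crank '[1.98,0,0,-0.8,0,1.98,0,0,-1.3,0,1.98,0,0,-1.8,0,1.98,0,0,-1.8,0,1.98,0,0,-1.8,0,1.98,0,0,-1.3,0,1.98,0,0,-0.7,0,1.98,0,0,0,0]'
python3 -m crank '[1.98,-0.2,0.5,0,0,1.98,-0.4,1.2,0,0,1.98,-0.7,2,0,0,1.98,-0.9,2.6,0,0,1.98,-0.9,2.6,0,0,1.98,-0.9,2.6,0,0,1.98,-0.9,2.6,0,0,1.98,-0.9,2.6,0,0]'
python3 -m crank '[1.98,-0.9,2.6,0,0,1.98,-0.9,2.6,0,0,1.98,-0.9,2.6,0,0,1.98,-0.9,2.6,0,0.006,1.98,-0.7,2,0,0,1.98,-0.4,1.2,0,0,1.98,-0.2,0.6,0,0,1.98,0,0,0,0]'
python3 -c "from h import *;go(.5671,.1722,.06)"
```

```text
time_s: 14.67
position: [0.5407, -0.1631, 0.1105]
tool_rot: [[-0.969, -0.249, 0.002], [-0.249, 0.969, -0.001], [-0.002, -0.002, -1.0]]
ft_force: [-0.8, -1.4, -0.7]
grip_width: 0.0197
gripper_force: 11.5
time_s: 15.33
position: [0.5541, 0.0158, 0.1081]
tool_rot: [[-0.969, -0.249, -0.002], [-0.249, 0.969, 0.001], [0.002, 0.001, -1.0]]
ft_force: [0.5, 0.7, -0.9]
grip_width: 0.0199
gripper_force: 11.5
time_s: 16.0
position: [0.5668, 0.164, 0.1085]
tool_rot: [[-0.97, -0.244, -0.001], [-0.244, 0.97, -0.0], [0.001, 0.0, -1.0]]
ft_force: [0.2, -0.3, 0.0]
grip_width: 0.0199
gripper_force: 11.5
pos [0.5668 0.164  0.1085] yaw_y 1.8175 shift cm [-0.24  0.78  4.85] grip 0.019864432683165192 11.519958525896072 ft [ 0.2 -0.3  0. ] t 16.0
```

```bash
python3 -m crank '[1.98,-0.1,0.4,0,0,1.98,-0.1,0.4,0,0,1.98,0,0,1,0,1.98,0,0,1.5,0,1.98,0,0,1.5,0,1.98,0,0,1.5,0,1.98,0,0,0.8,0,1.98,0,0,0,0]'
python3 - <<'E'
from h import *
go(.5671,.1722,.0032)
s=env.observe();x,y,z=s['position'];R=np.array(s['tool_rot']);a=np.arctan2(R[1,1],R[0,1])-np.pi/2
p=optics.get_image('scene')
c=np.array([x,y])-.0083*np.array([np.cos(a),np.sin(a)]);zb=z+.0268
# bands: near-end face and centre
B=T(*c,a,[[-.055,.01,zb],[-.055,-.01,zb],[-.055,.01,zb+.02],[-.055,-.01,zb+.02],[.055,0,zb+.02]])
S=[.5185,.160,.244]
Q=T(*S,[[.042-.052,.014,.038],[.042-.052,-.014,.038],[.042+.052,.014,.038],[.042+.052,-.014,.038]])
g=p['color'][150:220,160:250,::-1];g=cv2.resize(g,None,fx=8,fy=8,interpolation=cv2.INTER_CUBIC)
for X,col in[(b,(255,0,255)) for b in B]+[(b,(0,255,0)) for b in Q]:
    u=(px(p,X)[0]+.5-[160,150])*8-.5;cv2.drawMarker(g,tuple(int(round(t)) for t in u),col,0,11,1)
cv2.imwrite('pics/s7.png',g)
E
```

```text
time_s: 16.67
position: [0.5662, 0.1705, 0.044]
tool_rot: [[-0.97, -0.242, -0.004], [-0.242, 0.97, -0.0], [0.004, 0.001, -1.0]]
ft_force: [-0.1, 0.3, -0.9]
grip_width: 0.0203
gripper_force: 11.5
pos [0.5662 0.1705 0.044 ] yaw_y 1.8152 shift cm [-0.14  0.14  4.08] grip 0.02027004714898254 11.51632010936737 ft [-0.1  0.3 -0.9] t 16.6667
```

View pics/s7.png

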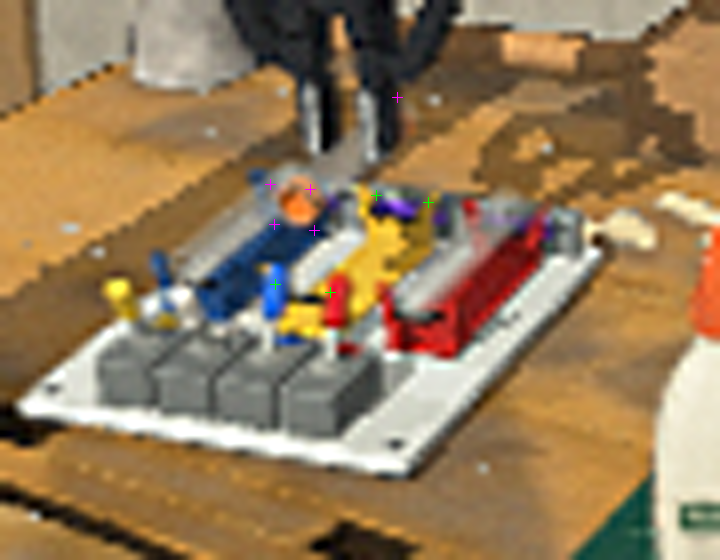

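Predicted and seen band positions agree to under half a pixel once the band's 6 mm depth is counted, at crop (300,202). The cradle may lie about 2 mm farther out, so I'll aim for (0.5685, 0.1725) and lower.

```bash
python3 -m crank '[1.98,-0.14,0.07,0,0,1.98,-0.14,0.07,0,0,1.98,0,0,0.6,0,1.98,0,0,0.6,0,1.98,0,0,0.6,0,1.98,0,0,0.6,0,1.98,0,0,0.3,0,1.98,0,0,0,0]'
python3 -c "from h import *;go(.5685,.1725,.0032)"
```

```text
time_s: 17.38
position: [0.5691, 0.1731, 0.0181]
tool_rot: [[-0.97, -0.243, -0.002], [-0.243, 0.97, -0.0], [0.002, 0.0, -1.0]]
ft_force: [-0.9, -0.4, 0.8]
grip_width: 0.0204
gripper_force: 11.5
pos [0.5691 0.1731 0.0181] yaw_y 1.816 shift cm [ 0.07 -0.05  1.49] grip 0.020403614886786936 11.516629010438919 ft [-0.9 -0.4  0.8] t 17.3833
```

```bash
python3 -m crank '[1.98,0,0,0.2,0,1.98,0,0,0.2,0,1.98,0,0,0.2,0,1.98,0,0,0.1,0,1.98,0,0,0.1,0,1.98,0,0,0.1,0,1.98,0,0,0,0,1.98,0,0,0,0]'
```

```text
time_s: 18.05
position: [0.5697, 0.1732, 0.0102]
tool_rot: [[-0.97, -0.243, 0.0], [-0.243, 0.97, -0.0], [-0.0, -0.0, -1.0]]
ft_force: [-0.1, 0.8, -0.5]
grip_width: 0.0201
gripper_force: 11.5
```

```bash
python3 -m crank '[1.98,0,0,0.1,0,1.98,0,0,0.1,0,1.98,0,0,0.1,0,1.98,0,0,0.1,0,1.98,0,0,0,0,1.98,0,0,0,0,1.98,0,0,0,0,1.98,0,0,0,0]'
```

```text
time_s: 18.72
position: [0.5697, 0.1732, 0.0062]
tool_rot: [[-0.97, -0.243, 0.0], [-0.243, 0.97, 0.0], [-0.0, -0.0, -1.0]]
ft_force: [0.7, 0.6, 0.1]
grip_width: 0.02
gripper_force: 11.5
```

```bash
python3 -m crank '[1.98,0,0,0.05,0,1.98,0,0,0.05,0,1.98,0,0,0.05,0,1.98,0,0,0.05,0,1.98,0,0,0,0,1.98,0,0,0,0,1.98,0,0,0,0,1.98,0,0,0,0]'
```

```text
time_s: 19.38
position: [0.5697, 0.1732, 0.0042]
tool_rot: [[-0.97, -0.243, 0.0], [-0.243, 0.97, -0.0], [-0.0, -0.0, -1.0]]
ft_force: [-0.2, -0.7, -1.5]
grip_width: 0.0203
gripper_force: 11.5
```

```bash
python3 -m crank '[1.98,0,0,0.05,0,1.98,0,0,0.05,0,1.98,0,0,0,0,1.98,0,0,0,0,1.98,0,0,0,0,1.98,0,0,0,0,1.98,0,0,0,0,1.98,0,0,0,0]'
```

```text
time_s: 20.05
position: [0.5697, 0.1732, 0.0032]
tool_rot: [[-0.97, -0.243, 0.0], [-0.243, 0.97, -0.0], [-0.0, -0.0, -1.0]]
ft_force: [0.5, -0.6, 0.6]
grip_width: 0.0202
gripper_force: 11.7
```

```bash
python3 -m crank '[1.98,0,0,0.05,0,1.98,0,0,0,0,2,0,0,0,0,2.03,0,0,0,0,2.1,0,0,0,0,2.4,0,0,0,0,3,0,0,0,0,3.5,0,0,0,0]'
python3 -m crank '[3.5,0,0,0,0,3.5,0,0,0,0,3.5,0,0,-0.5,0,3.5,0,0,-1,0,3.5,0,0,-1.5,0,3.5,0,0,-2,0,3.5,0,0,-2,0,3.5,0,0,-2,0]'
python3 -m crank '[3.5,0,0,-2,0,3.5,0,0,-2,0,2,0,0,-1,0,1,3,0,0,0,0,3,0,0,0,0,3,0,0,0,0,3,0,0,0,0,3,0,0,0]'
python3 - <<'E'
from h import *
go(.41,.18,.06)
a=[]
for n,(x0,y0,x1,y1) in(('scene',(160,150,250,220)),('top',(120,120,220,230))):
    p=optics.get_image(n);print(n,'or',blobs(p,(3,110,120),(14,255,255),(x0,y0,x1,y1),3)[0])
    g=p['color'][y0:y1,x0:x1,::-1];a.append(cv2.resize(g,(400,int(400*(y1-y0)/(x1-x0))),interpolation=cv2.INTER_CUBIC)[:440])
h=max(i.shape[0] for i in a);cv2.imwrite('pics/s8.png',np.hstack([cv2.copyMakeBorder(i,0,h-i.shape[0],0,0,0) for i in a]))
E
```

```text
time_s: 20.72
position: [0.5696, 0.1732, 0.0024]
tool_rot: [[-0.97, -0.243, -0.0], [-0.243, 0.97, -0.0], [0.0, 0.0, -1.0]]
ft_force: [0.1, 0.1, -0.6]
grip_width: 0.0346
gripper_force: 0.0
time_s: 21.38
position: [0.5697, 0.1732, 0.0946]
tool_rot: [[-0.97, -0.243, 0.001], [-0.243, 0.97, 0.0], [-0.001, -0.0, -1.0]]
ft_force: [0.1, -0.1, 0.5]
grip_width: 0.0351
gripper_force: 0.0
time_s: 22.05
position: [0.4225, 0.1365, 0.1427]
tool_rot: [[-0.97, -0.243, 0.0], [-0.243, 0.97, -0.0], [-0.0, -0.0, -1.0]]
ft_force: [0.5, 0.2, 0.2]
grip_width: 0.0
gripper_force: 0.0
pos [0.4225 0.1365 0.1427] yaw_y 1.8161 shift cm [0.16 4.52 8.27] grip 4.841677940033488e-05 0.0 ft [0.5 0.2 0.2] t 22.05
scene or [(np.int32(17), array([209.41176471, 173.70588235])), (np.int32(42), array([247.88095238, 185.80952381])), (np.int32(29), array([199.03448276, 184.5862069 ])), (np.int32(4), array([217.5, 184.5])), (np.int32(3), array([207., 186.])), (np.int32(3), array([200., 189.]))]
top or [(np.int32(122), array([190.45901639, 155.1557377 ])), (np.int32(73), array([181.53424658, 155.52054795])), (np.int32(18), array([160.88888889, 142.94444444])), (np.int32(10), array([169.6, 176.3])), (np.int32(8), array([190.375, 190.   ]))]
```

View pics/s8.png

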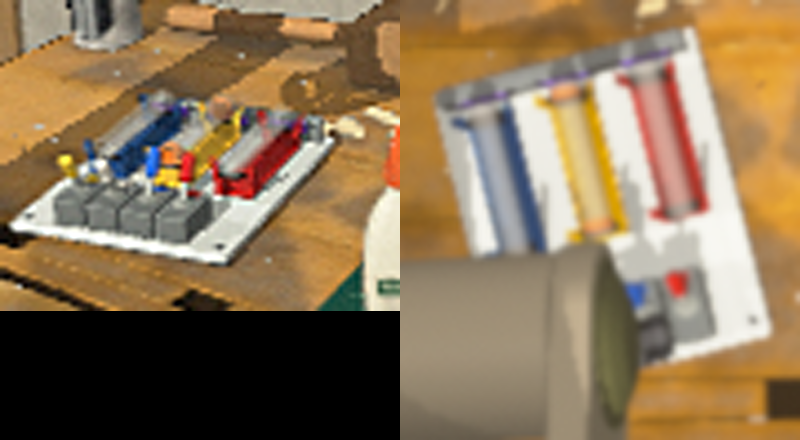

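The tube lies in the yellow cradle: top-view bands at (161,143) and (170,176) px. Both neighbours are in place. I'll check centring and plan the toggle push.

```bash
python3 - <<'E'
from h import *
p=optics.get_image('top')
S=[.5192,.1599,.244]
c,s=np.cos(S[2]),np.sin(S[2])
for u in([160.9,142.9],[169.6,176.3],[165.25,159.6]):
    X=w(p,u,.047);d=X[:2]-S[:2];print(X,'station',[c*d[0]+s*d[1]-.042,-s*d[0]+c*d[1]])
for k in([-.135,.050],[-.078,.050]):
    X=T(*S,[k+[0]])[0];print(k,X);go(X[0],X[1],.019)
E
```

```text
[0.60661872 0.18058548 0.047     ] station [np.float64(0.04782664706638582), np.float64(-0.001046375870655411)]
[0.51442935 0.15670205 0.047     ] station [np.float64(-0.04740192062625878), np.float64(-0.001950699594405631)]
[0.56039069 0.16861745 0.047     ] station [np.float64(7.660975908357903e-05), np.float64(-0.0014918644592891318)]
[-0.135, 0.05] [0.37611948 0.17580485 0.        ]
pos [0.4229 0.1367 0.1432] yaw_y 1.8157 shift cm [ 3.59  4.93 12.42] grip 0.00016883157042839238 0.0 ft [ 0.  -0.2 -0.1] t 22.2
[-0.078, 0.05] [0.4314311  0.18957526 0.        ]
pos [0.4229 0.1367 0.1432] yaw_y 1.8157 shift cm [-2.11  4.93 12.42] grip 0.00016883157042839238 0.0 ft [ 0.  -0.2 -0.1] t 22.2
```

Well centred. Now I'll move to the near side of the yellow lever and check how tip height and position look before pushing.

```bash
python3 -m crank '[0,1.2,1.6,0,0,0,1.2,1.6,0,0,0,1.2,1.7,0,0,0,0,0,3,0,0,0,0,3,0,0,0,0,2,0,0,0,0,0,0,0,0,0,0,0]'
python3 - <<'E'
from h import *
X=T(.5192,.1599,.244,[[-.135,.050,0]])[0];go(X[0],X[1],.019)
p=optics.get_image('scene');s=env.observe()
u=px(p,np.array(s['position'])+[0,0,.031])[0];v=px(p,T(.5192,.1599,.244,[[-.089,.045,.066]]))[0];print(u,v)
g=p['color'][130:210,145:235,::-1];g=cv2.resize(g,None,fx=7,fy=7,interpolation=cv2.INTER_CUBIC)
for t in(u,v):
    t=(t+.5-[145,130])*7-.5;cv2.drawMarker(g,tuple(int(round(k)) for k in t),(255,0,255),0,11,1)
cv2.imwrite('pics/s9.png',g)
E
```

```text
time_s: 22.87
position: [0.378, 0.1757, 0.0626]
tool_rot: [[-0.97, -0.243, -0.001], [-0.243, 0.97, -0.0], [0.001, 0.0, -1.0]]
ft_force: [0.3, 1.2, 0.3]
grip_width: 0.0
gripper_force: 0.0
pos [0.378  0.1757 0.0626] yaw_y 1.816 shift cm [0.18 0.05 4.36] grip 2.8738187067402552e-05 0.0 ft [0.3 1.2 0.3] t 22.8667
[165.64582541 183.7386706 ] [174.59197464 186.05124364]
```

View pics/s9.png

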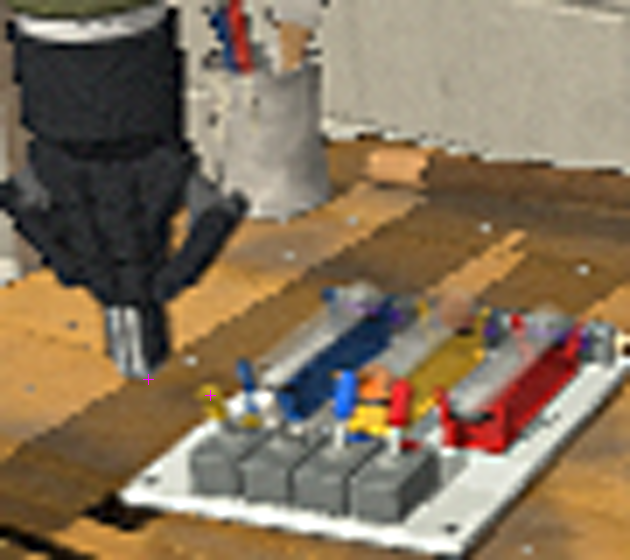

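The fingertip marker (150,380) and cap marker (210,394) match the picture. Lower and push.

```bash
python3 -m crank '[0,0.1,0,1.5,0,0,0,0,1.5,0,0,0,0,1.2,0,0,0,0,0,0,0,-0.8,0,0,0,0,-0.8,0,0,0,0,-0.8,0,0,0,0,-0.6,0,0,0]'
python3 -m crank '[0,-0.5,0,0,0,0,-0.5,0,0,0,0,-0.5,0,0,0,0,-0.3,0,0,0,0,-0.3,0,0,0,0,-0.3,0,0,0,0,0,0,0,0,0,0,0,0,0]'
python3 -c "from h import *
X=T(.5192,.1599,.244,[[-.078,.050,0]])[0];go(X[0],X[1],.019)"
```

```text
time_s: 23.58
position: [0.4075, 0.183, 0.0215]
tool_rot: [[-0.97, -0.243, 0.003], [-0.243, 0.97, 0.0], [-0.003, -0.0, -1.0]]
ft_force: [0.3, 0.3, -0.2]
grip_width: -0.0002
gripper_force: 0.0
time_s: 24.25
position: [0.429, 0.1886, 0.0206]
tool_rot: [[-0.97, -0.243, 0.001], [-0.243, 0.97, 0.0], [-0.001, -0.0, -1.0]]
ft_force: [-0.6, -0.1, 0.2]
grip_width: -0.0001
gripper_force: 0.0
pos [0.429  0.1886 0.0206] yaw_y 1.816 shift cm [-0.26  0.04  0.16] grip -0.0001362656635896672 0.0 ft [-0.6 -0.1  0.2] t 24.25
```

```bash
python3 -m crank '[0,-0.2,0,0,0,0,-0.2,0,0,0,0,-0.1,0,0,0,0,-0.1,0,0,0,0,0,0,0,0,0,0,0,0,0,0,0,0,0,0,0,0,0,0,0]'
python3 - <<'E'
from h import *
p=optics.get_image('scene');go(.43,.19,.02)
print(px(p,T(.5192,.1599,.244,[[-.089,.045,.066],[-.055,.045,.066]])),blobs(p,(22,150,120),(32,255,255),(165,175,200,205),2)[0])
E
```

```text
time_s: 24.92
position: [0.4347, 0.1899, 0.0207]
tool_rot: [[-0.97, -0.243, 0.0], [-0.243, 0.97, 0.0], [-0.0, -0.0, -1.0]]
ft_force: [-0.9, -0.2, -0.4]
grip_width: 0.0001
gripper_force: 0.3
pos [0.4346 0.1899 0.0207] yaw_y 1.816 shift cm [0.45 0.12 0.07] grip 0.00028167419390502625 0.330912871286273 ft [-1.   0.1 -0.4] t 24.9667
[[174.59197464 186.05124364]
 [179.56168286 182.03526246]] [(np.int32(2), array([180. , 182.5])), (np.int32(2), array([178.5, 186. ])), (np.int32(16), array([197.3125, 189.5   ])), (np.int32(2), array([180.5, 190. ]))]
```

```bash
python3 -m crank '[0,-0.1,0,0,0,0,-0.1,0,0,0,0,-0.1,0,0,0,0,0,0,0,0,0,0,0,0,0,0,0,0,0,0,0,0,0,0,0,0,0,0,0,0]'
```

```text
time_s: 25.63
position: [0.4376, 0.1907, 0.0207]
tool_rot: [[-0.97, -0.243, 0.0], [-0.243, 0.97, 0.0], [-0.0, -0.0, -1.0]]
ft_force: [-0.4, 0.2, -0.1]
grip_width: 0.0001
gripper_force: 0.3
```

```bash
python3 -m crank '[0,-0.1,0,0,0,0,-0.1,0,0,0,0,0,0,0,0,0,0,0,0,0,0,0,0,0,0,0,0,0,0,0,0,0,0,0,0,0,0,0,0,0]'
```

```text
time_s: 26.3
position: [0.4384, 0.191, 0.0204]
tool_rot: [[-0.97, -0.243, -0.002], [-0.243, 0.97, -0.001], [0.002, 0.0, -1.0]]
ft_force: [-4.7, -1.5, 1.3]
grip_width: -0.0
gripper_force: 2.6
```

It is against the hard stop (4.9 N). Back off, raise clear and check.

```bash
python3 -m crank '[0,0.5,0,0,0,0,1.5,0,0,0,0,1.5,0,0,0,0,1.5,0,0,0,0,0,0,-2,0,0,0,0,-3,0,0,0,0,-3,0,0,0,0,-3,0]'
python3 -m crank '[0,0,0,-3,0,0,0,3,-2,0,0,0,4,0,0,0,0,4,0,0,0,0,4,0,0,0,0,4,0,0,0,0,0,0,0,0,0,0,0,0]'
python3 - <<'E'
from h import *
p=optics.get_image('top');q=optics.get_image('scene')
S=(.5192,.1599,.244)
print('tip on/off',px(p,T(*S,[[-.055,.045,.066],[-.089,.045,.066]])),blobs(p,(22,150,120),(32,255,255),(140,180,175,220),3)[0])
print('or',blobs(p,(3,110,120),(14,255,255),(155,135,176,182),3)[0]);go(0,0,0)
a=cv2.resize(p['color'][120:230,120:220,::-1],(400,440),interpolation=cv2.INTER_CUBIC)
b=cv2.resize(q['color'][150:230,160:233,::-1],(400,440),interpolation=cv2.INTER_CUBIC)
cv2.imwrite('pics/s10.png',np.hstack([a,b]))
E
```

```text
time_s: 26.97
position: [0.391, 0.179, 0.1323]
tool_rot: [[-0.97, -0.243, 0.001], [-0.243, 0.97, 0.0], [-0.001, -0.0, -1.0]]
ft_force: [0.6, 0.7, -0.8]
grip_width: -0.0
gripper_force: 0.0
time_s: 27.63
position: [0.3442, 0.3648, 0.1805]
tool_rot: [[-0.969, -0.246, 0.001], [-0.246, 0.969, 0.0], [-0.001, 0.0, -1.0]]
ft_force: [-0.4, -0.0, 0.2]
grip_width: -0.0
gripper_force: 0.0
tip on/off [[155.52991592 197.91207468]
 [158.5665167  210.27017377]] [(np.int32(24), array([156.45833333, 198.66666667]))]
or [(np.int32(18), array([160.88888889, 142.94444444])), (np.int32(11), array([169.63636364, 176.18181818]))]
pos [0.345  0.3629 0.1806] yaw_y 1.816 shift cm [ 42.28 -26.83  18.05] grip -0.00012631201591200265 0.0 ft [ 0.1  0.2 -0.2] t 27.7333
```

View pics/s10.png

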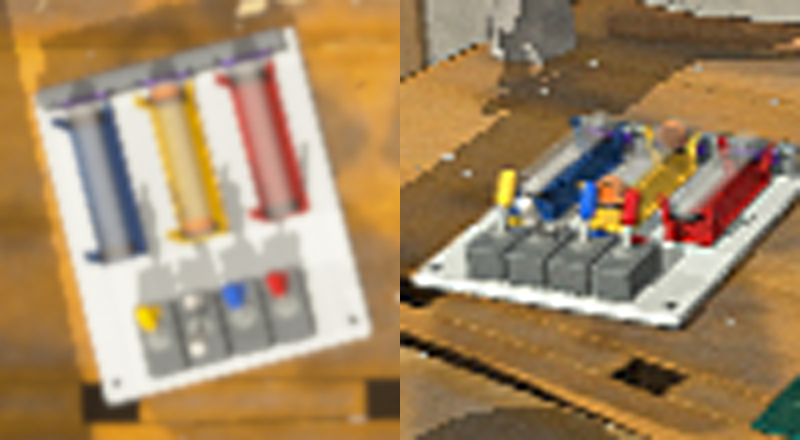

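The yellow cap is at (156.5,198.7) px and leans on like blue and red. White is still off, and the tube is centred in its cradle.

```bash
python3 -c "from rig import env;print(env.close_job())"
```

```text
the job is handed in; nothing more can be done
None
```

I handed the job in at about 28 s of the 48 s limit: the banded tube lies centred in the yellow cradle, the yellow toggle is on against its stop and nothing else looked disturbed in the last picture, though the hand-in reported no verdict.

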